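Weight the icing stamp and hold it ready over the cookie

TASK

Slip the steel weight ring down over the upright stem of the coral icing stamp - lower it, do not drop it - let go of it once it rests on the stamp's base, then take the stamp by its stem and carry it, ring and all, over the caddy of sprinkle jars without touching the caddy. Finish with the stamp held still and level in the gripper about a centimetre above the rectangular mint cookie, centred on it and turned so their long sides match; its icing is still wet, so never touch or shift that cookie, and do not put the stamp down or let go: the job ends while holding it. Leave the round cookie, the loose jar, the glass and the spatula where they are.

Things in the scene. Friction and masses are not known exactly. Their poses are not given: they have to be found in the camera images.
- ring: Plain steel weight ring lying flat on the blue mat: outer diameter 56, bore diameter 26, height 24 mm, 0.15 to 0.3 kg. Origin: centre of its underside, z up along the bore. Grip it across its outside; it slides freely over the stamp's stem (2 mm clearance all round).
- stamp: Stamp standing face down on the mat, 0.13-0.25 kg: coral base 76 (x, long side) x 52 (y) x 14 mm high, round pale-wood stem of diameter 22 up to 80 mm (top 4 mm chamfered to diameter 14). Origin: centre of the flat underside, z up the stem. A seated ring lies 14 to 38 mm above the underside; grip the bare stem above it. Half a turn makes no difference.
- stem_top (a point): Centre of the top of the stamp's stem, 80 mm above the stamp's underside.
- mat: Blue fixed mat 210 (x) x 120 (y) x 4 mm on which ring and stamp start, about 105 mm apart along its x, either way round; it may lie left or right of the caddy. Origin: centre of its underside, on the table (top 4 mm above).
- cookie: The target: rectangular biscuit 82 (x, long side) x 58 (y) mm (92 x 66 over its scalloped rim) with mint-green icing on top, 12 mm high in all, loose, lying flat on the white board across the caddy from the mat. Origin: centre of its underside. Half a turn makes no difference.
- cookie_top (a point): Centre of the cookie's iced top, 12 mm above its underside.
- board: White fixed board 230 (x) x 150 (y) x 10 mm under both cookies. Origin: centre of its underside, on the table.
- caddy: Obstacle: fixed open wooden caddy 240 (its x, long side, roughly straight away from the robot) x 70 (y) mm with four sprinkle jars standing in it; its highest point, the white jar lids, is 68 mm above the table. It stands between mat and board. Origin: centre of its underside, on the table.
- round_cookie: Bystander: round pale-blue iced biscuit, diameter 66 over the scallops, 12 mm high (white dots on top to 15 mm), on the white board about 115 mm from the target cookie along the board's x, either way round. Origin: centre of its underside.
- jar: Bystander: loose pink sprinkle jar with a white cap, diameter 42, 50 mm high, standing on the table beyond the work. Origin: centre of its underside.
- glass: Bystander: drinking glass, diameter 76, 100 mm high, standing on the table beyond the work. Origin: centre of its underside.
- spatula: Bystander: spatula 280 mm long (handle to -x, blade 65 mm wide to +x) lying along its x on the table, to the left of the work. Origin near its middle, on the table.
There are look-alikes about, which are no part of the job. There is more than one size of the ring; the job needs the largest.

How it is judged:
On the way, in this order (a step that is already met when the one before it is completed fails the run):
1. the ring is down on the stamp's base, around the stem, let go, with the stamp still standing on its mat (horizontal distance between ring and stamp below 0.006 m and z of ring in the frame of stamp between 0.01 and 0.018 m and contact force between the fingers and ring below 0.05 N and height (world z) of stamp below 0.008 m and angle between stamp's own z axis and vertical below 0.06 rad), for 0.1 s.
2. the stamp passes above the caddy, ring on its stem, its underside above the jar lids (horizontal distance between ring and stamp below 0.006 m and z of ring in the frame of stamp between 0.01 and 0.018 m and height (world z) of stamp above 0.069 m and y of stamp in the frame of caddy between -0.035 and 0.035 m and x of stamp in the frame of caddy between -0.16 and 0.16 m).
At the end, for the whole second after the job is handed in: Stamp hangs still in the gripper, touching nothing else: underside 3-20 mm above the icing, centred within 8 mm, long sides parallel within 8 deg, level within 4.5 deg; ring seated on its base; cookie within 12 mm of its start (z of stamp in the frame of cookie_top between 0.003 and 0.02 m and horizontal distance between stamp and cookie_top below 0.008 m and angle between the x axis of stamp and the x axis of cookie, either way round below 0.14 rad and angle between stamp's own z axis and vertical below 0.08 rad and linear speed of stamp below 0.02 m/s and angular speed of stamp below 0.15 rad/s and horizontal distance between ring and stamp below 0.006 m and z of ring in the frame of stamp between 0.01 and 0.018 m and contact force between the fingers and stamp above 1 N and contact force between stamp and cookie below 0.05 N and contact force between stamp and board below 0.05 N and contact force between stamp and round_cookie below 0.05 N and distance of cookie from where it was at the start of the episode below 0.012 m); the arm keeps its last pose, push and grip.
It fails at once if the mint cookie is touched by the stamp, ring or robot (contact force between any of stamp, ring, the arm, the fingers and cookie above 0.3 N).
It fails at once if the mint cookie is shifted by more than 12 mm (distance of cookie from where it was at the start of the episode above 0.012 m).
It fails at once if the caddy is touched by stamp, ring or robot (contact force between any of stamp, ring, the arm, the fingers and caddy above 0.5 N).
It fails at once if the ring is dropped onto the stamp instead of lowered (falls free faster than 0.6 m/s) (horizontal distance between ring and stamp below 0.03 m and linear speed of ring above 0.6 m/s and height (world z) of ring below 0.1 m and contact force between the fingers and ring below 0.05 N and contact force between the fingers and stamp below 0.05 N).
It fails at once if a bystander is moved by more than 20 mm (distance of any of round_cookie, jar, glass, spatula from where it was at the start of the episode above 0.02 m).
It also fails if it takes over 72 s, if anything falls off the work surface, if the arm or the gripper's body presses on something with over 40 N, if the wrist force passes 120 N, or if a joint passes its speed limit or range.

ROBOT

A 6-joint arm with a two-finger parallel gripper is mounted at the origin on the work surface. World frame = base frame: x ahead of the robot, y to its left, z up, the work surface at z = 0. Lengths are in m, angles in rad, forces in N, time in s.
With the tool pointing down it reaches from about 0.375 to 0.9 m from the base axis. Payload 3.1 kg.
Tool frame: the origin (TCP) lies on the centre line of the jaws, within the pads' length; the fingertips stand 19 mm ahead of it and the grasp point (between the pads) is the TCP; z points along the fingers, y is the line along which they close (so a half turn about z gives the same grasp; the last joint's range is limited). The gripper opens to 85 mm and grips with 20 to 120 N. Pads are 22 mm wide; open, the fingers measure 114 mm over their backs; the gripper's body (76 mm by 85 mm) begins 54 mm behind the grasp point. The pads swing forward as they close: fully open they stand 13 mm farther back than shut.
Start: joints at [-1.284, 0.527, 1.433, -0, 1.181, -0.178], TCP at [0.281, -0.558, 0.25] pointing down, gripper open.
Joint ranges: [-3.08, 3.08], [-0.75, 2.2], [0.22, 2.44], [-1.43, 4.57], [0, 2.65], [-2.85, 2.85]. Speed limits (rad/s): [2.79, 2.79, 3.14, 3.14, 3.14, 3.14].

INTERFACE

Orientations are given as a unit quaternion [x, y, z, w].
In Python, from station import manip, cams, sign_off gives the robot as it stands.
- The arm moves only by the tool carry_out, never from a script. Its argument "targets" is a list that holds one entry, the list of rows, each a list of 7 numbers: the shift along the tool's x, y, z in cm, then the turn, a rotation vector about the tool's x, y, z in degrees, then the finger opening in cm, from 0 to 8.54. A call has 1 to 12 rows; each row is the pose to reach, as a shift and turn from the pose commanded when the call began, along the tool's axes at that moment; what a row does not reach only later rows make up. A row lasts 1/12 s, in which the tool goes at most 41.7 mm and 7.16 degrees, less where a joint would pass 70% of its speed; a pose out of reach is approached as far as the arm can. A call with a gripper value outside its range is refused whole. The fingers move at their own pace and stop on an object; "force" is the grip in N (left out, the last holds). Time passes only in rows, so rows that repeat a pose let the fingers close. It gives the time, the measured TCP pose, the force, the opening and the grip force at its end, in the units of the state.
- manip.sense(): the state, without advancing time (a new reading comes with each control period).
- cams.snapshot(name): name is "scene" or "top"; returns the picture (400x640x3 uint8, red, green, blue); there is no depth.
- cams.camera_info(name): a dict with "K" (3x3 intrinsics, pixels), "k1" (the pictures are not rectified: a ray, as slopes to the right and down, at radius r is drawn at 1 + k1 r^2 times it, then the intrinsics apply), "T" (4x4, takes a point from camera to world coordinates). Camera axes: x right, y down, z forward; pixel columns grow to the right and rows downward; lengths in m; the calibration is good to about 2 mm. A picture is of the moment at which its call begins. camera_info takes no time and is no camera call.
- sign_off(): hands the job in; it is judged then, once.
The state is a dict: "t": time; "q": joint angles; "qd": joint speeds; "tau": joint torques, N m; "tcp_pos": TCP position; "tool_rot": TCP orientation; "force": force on the tool from outside, world axes, zero at the start; "ft_torque": the same for the moment, N m; "finger_gap": opening from 0.0 (shut) to 1.0 (fully open); "gripper_force": force on a finger pad.
Only numpy, scipy, OpenCV 4.12 (cv2) and the standard library are available. Lean on these libraries where they do the work, as an engineer would, in place of code of your own. Each camera call takes 0.05 s, during which the arm holds its last target. There are 200 camera calls.

## Working session

There is one attempt and no reset: what is moved stays moved. The work goes in short steps, Python scripts to look and compute and a tool call to move; the robot and the scene stay as the last step left them, time stands still between calls to the robot, and variables do not carry over. Pictures are saved under pics/ and viewed, at most 10 in all, crops included, and the job is handed in when it is done.

Besides the shell and the picture viewer there is one more tool, called as a command line: name --argument value ..., lists and objects as JSON in quotes. carry_out: Moves the arm, as the interface text tells. Its arguments: {"type":"object","properties":{"targets":{"type":"array"},"force":{"type":"number"}},"required":["targets"]}

```bash
mkdir -p pics
python3 - <<'E'
from station import manip,cams
import cv2
for n in("scene","top"):
    cv2.imwrite(f"pics/{n}0.png",cams.snapshot(n)[:,:,::-1])
    i=cams.camera_info(n);print(n,i["K"],i["k1"],i["T"])
s=manip.sense();print(s)
E
```

```text
scene [[405.65201646   0.         318.32330867]
 [  0.         405.65201646 201.81849251]
 [  0.           0.           1.        ]] 0.004361526341828247 [[-0.86830352  0.37961152 -0.31928685  0.84557906]
 [ 0.49581082  0.64493501 -0.58157585  0.5720857 ]
 [-0.01485362 -0.66329023 -0.74821484  0.72170983]
 [ 0.          0.          0.          1.        ]]
top [[415.57698448   0.         314.34015273]
 [  0.         415.57698448 197.78242166]
 [  0.           0.           1.        ]] -0.008885967343810064 [[-0.01377698 -0.99912419  0.03951018  0.50631521]
 [-0.99990382  0.01370312 -0.00213963  0.1114616 ]
 [ 0.00159635 -0.03953586 -0.99921688  1.14593681]
 [ 0.          0.          0.          1.        ]]
{'t': 0.1, 'q': array([-1.28352629e+00,  5.28402317e-01,  1.43377212e+00, -1.47465382e-05,
        1.18142811e+00, -1.78477048e-01]), 'qd': array([ 0.00257869, -0.00124487, -0.00150256,  0.00126846, -0.00029275,
       -0.00049007]), 'tau': array([ 4.24031450e-04, -4.43304241e+01, -1.78586841e+01, -2.79538735e-04,
        3.86670639e-03, -2.32485894e-05]), 'tcp_pos': array([ 0.28054044, -0.5578126 ,  0.24941422]), 'tool_rot': array([ 9.73006133e-01,  2.30777066e-01, -6.14470032e-05, -1.00308783e-03]), 'force': array([-0.99575426,  0.46867445, -0.68559636]), 'ft_torque': array([0.01227   , 0.04218268, 0.00077132]), 'gripper_force': 0.0, 'finger_gap': 0.9995814261077909}
```

View pics/top0.png

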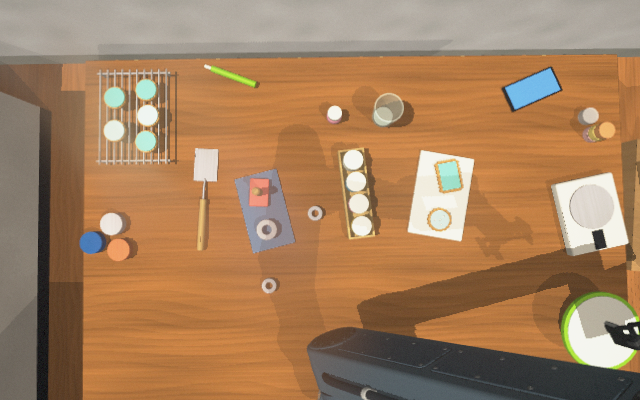

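View pics/scene0.png

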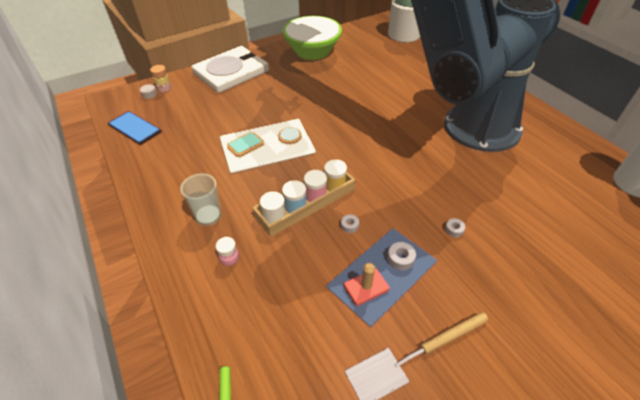

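Top view: three rings, at (267,230) on the mat, (315,213) and (269,286) on the table. The one on the mat is the largest and lies on the blue mat as described. The stamp is at (260,191), the mint cookie at (449,176) and the caddy around (357,193). I'll measure these and confirm the ring in one enlarged crop.

```bash
cat > h.py <<'E'
import numpy as np,cv2
from station import manip,cams
from scipy.spatial.transform import Rotation as R
def rays(n,px):
    i=cams.camera_info(n);d=np.array([i["k1"],0,0,0,0.])
    # k1 small: cv2 radial model is the same
    u=cv2.undistortPoints(np.asarray(px,float).reshape(-1,1,2),i["K"],d).reshape(-1,2)
    T=i["T"];return T[:3,3],np.c_[u,np.ones(len(u))]@T[:3,:3].T
def plane(n,px,z):
    o,d=rays(n,px);return o+d*((z-o[2])/d[:,2])[:,None]
def blob(mask,near,r=60):
    c,_=cv2.findContours(mask.astype(np.uint8),cv2.RETR_EXTERNAL,cv2.CHAIN_APPROX_NONE)
    c=[k for k in c if cv2.contourArea(k)>15 and np.hypot(*(k[:,0].mean(0)-near))<r]
    return max(c,key=cv2.contourArea)[:,0] if c else None
def rect(n,mask,near,z,r=60):
    c=blob(mask,near,r)
    p=plane(n,c,z)[:,:2]
    (x,y),(w,h),a=cv2.minAreaRect((p*1000).astype(np.float32))
    if w<h: w,h,a=h,w,a+90
    a=(a+90)%180-90
    return [round(float(v),1) for v in(x,y,w,h,a)]
def masks(im):
    H,S,V=[x.astype(int) for x in cv2.split(cv2.cvtColor(im,cv2.COLOR_RGB2HSV))]
    return H,S,V
E
python3 - <<'E'
from h import *
t=cams.snapshot("top");s=cams.snapshot("scene")
for n,im,st,ck,rg in(("top",t,(260,191),(449,176),(267,230)),("scene",s,(367,288),(245,144),(402,257))):
    H,S,V=masks(im)
    print(n,"hsv stamp",[im[st[1]+dy,st[0]+dx].tolist() for dx,dy in((0,0),(5,8),(-5,8))])
    print(" coral",rect(n,((H<6)|(H>174))&(S>130)&(V>150),st,.018,25))
    print(" mint",rect(n,(H>65)&(H<95)&(S>50)&(V>110),ck,.022,30))
    print(" board",rect(n,(S<45)&(V>180),(440,196) if n=="top" else(267,145),.010,40))
    print(" mat",rect(n,(H>100)&(H<130)&(S>50),(265,210) if n=="top" else(383,275),.004,40))
    g=(S<60)&(V>90)
    for q in((267,230),(315,213),(269,286)) if n=="top" else (rg,(350,223),(455,228)):
        k=blob(g,q,12)
        if k is not None: print(" ring",q,k.mean(0),rect(n,g,q,.028,12))
if 1:
    a=cv2.resize(t[140:300,215:345],None,fx=3.5,fy=3.5,interpolation=2)
    b=cv2.resize(s[200:330,320:470],None,fx=2,fy=2,interpolation=2)
    c=np.zeros((560,760,3),np.uint8);c[:a.shape[0],:a.shape[1]]=a;c[:b.shape[0],460:]=b
    cv2.imwrite("pics/crop1.png",c[:,:,::-1])
E
```

```text
top hsv stamp [[147, 113, 87], [241, 151, 127], [242, 152, 129]]Traceback (most recent call last):
  File "<stdin>", line 6, in <module>
  File "h.py", line 17, in rect
    p=plane(n,c,z)[:,:2]
      ~~~~~^^^^^^^
  File "h.py", line 10, in plane
    o,d=rays(n,px);return o+d*((z-o[2])/d[:,2])[:,None]
        ~~~~^^^^^^
  File "h.py", line 7, in rays
    u=cv2.undistortPoints(np.asarray(px,float).reshape(-1,1,2),i["K"],d).reshape(-1,2)
                          ~~~~~~~~~~~~~~~~~~~~~~~~~~~~^^^^^^^^
ValueError: cannot reshape array of size 1 into shape (1,2)
```

```bash
sed -i 's/^    c=blob(mask,near,r)$/    c=blob(cv2.morphologyEx(mask.astype(np.uint8),cv2.MORPH_OPEN,np.ones((2,2),np.uint8)),near,r)\n    if c is None: return None/' h.py
python3 - <<'E'
from h import *
t=cams.snapshot("top");s=cams.snapshot("scene")
np.save("t.npy",t);np.save("s.npy",s)
a=cv2.resize(t[140:300,215:345],None,fx=3.5,fy=3.5,interpolation=2)
b=cv2.resize(s[200:330,320:470],None,fx=2,fy=2,interpolation=2)
c=np.zeros((560,760,3),np.uint8);c[:a.shape[0],:a.shape[1]]=a;c[:b.shape[0],460:]=b
cv2.imwrite("pics/crop1.png",c[:,:,::-1])
for n,im,st,ck,rg in(("top",t,(260,191),(449,176),(267,230)),("scene",s,(367,288),(245,144),(402,257))):
    H,S,V=masks(im)
    coral=((H<8)|(H>172))&(S>100)&(V>170)
    print(n,"px",[im[y,x].tolist() for x,y in((st[0]-5,st[1]+8),(st[0]+6,st[1]-8),ck,rg)])
    print(" coral",rect(n,coral,st,.018,25))
    print(" mint",rect(n,(H>65)&(H<95)&(S>50)&(V>110),ck,.022,30))
    print(" board",rect(n,(S<45)&(V>180),(440,196) if n=="top" else(267,145),.010,40))
    print(" mat",rect(n,(H>100)&(H<130)&(S>50),(265,210) if n=="top" else(383,275),.004,40))
    g=(S<60)&(V>90)
    for q in((267,230),(315,213),(269,286)) if n=="top" else (rg,(350,223),(455,228)):
        print(" ring",q,rect(n,g,q,.028,12))
    print(" caddy lids",rect(n,(S<45)&(V>180),(354,160) if n=="top" else (336,170),.068,12),rect(n,(S<45)&(V>180),(361,226) if n=="top" else (272,202),.068,12))
E
```

```text
top px [[241, 151, 125], [242, 150, 127], [161, 224, 204], [146, 142, 150]]
 coral [566.5, 257.6, 73.7, 50.2, -3.3]
 mint [603.9, -260.4, 71.4, 48.1, 10.5]
 board [551.4, -240.1, 227.7, 148.0, -10.7]
 mat None
 ring (267, 230) None
 ring (315, 213) [508.2, 106.5, 35.0, 34.9, 89.2]
 ring (269, 286) [315.1, 232.1, 34.8, 34.5, 89.2]
 caddy lids [644.8, 5.8, 49.8, 49.5, -1.0] [473.5, -13.9, 49.3, 47.7, 44.1]
scene px [[229, 107, 89], [234, 123, 95], [172, 232, 210], [116, 108, 109]]
 coral [572.2, 265.8, 75.3, 54.3, -3.1]
 mint [609.7, -250.0, 69.1, 43.6, 9.2]
 board [557.6, -229.1, 226.7, 149.8, -10.8]
 mat [522.6, 251.1, 203.3, 114.0, 14.1]
 ring (402, 257) None
 ring (350, 223) [520.9, 124.2, 44.6, 37.2, 58.1]
 ring (455, 228) [332.4, 247.0, 45.8, 36.6, 27.8]
 caddy lids [477.9, -6.1, 46.9, 44.3, 59.4] [650.3, 13.2, 48.9, 48.6, -63.1]
```

View pics/crop1.png

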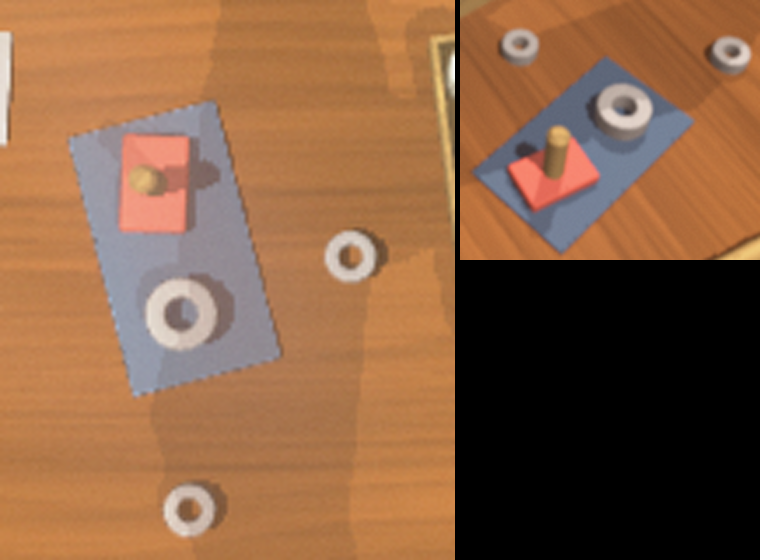

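Crop: the mat ring at crop (181,314), about (267,230) in the full picture, is clearly larger (56 against about 37 mm across) than the two rings on the table, so it is the one. The two cameras disagree by about (6,9) mm, so I'll move over the mat and use the gripper, whose pose I know, to settle it.

carry_out --targets '[[[54, -63, 10, 0, 0, 30, 8.5], [54, -63, 10, 0, 0, 30, 8.5], [54, -63, 10, 0, 0, 30, 8.5], [54, -63, 10, 0, 0, 30, 8.5], [54, -63, 10, 0, 0, 30, 8.5], [54, -63, 10, 0, 0, 30, 8.5], [54, -63, 10, 0, 0, 30, 8.5], [54, -63, 10, 0, 0, 30, 8.5], [54, -63, 10, 0, 0, 30, 8.5], [54, -63, 10, 0, 0, 30, 8.5], [54, -63, 10, 0, 0, 30, 8.5], [54, -63, 10, 0, 0, 30, 8.5]]]'

```text
t: 1.3
tcp_pos: [0.4004, -0.0748, 0.1906]
tool_rot: [1.0, -0.029, 0.0, 0.0]
force: [0.5, -0.4, -0.9]
finger_gap: 0.994
gripper_force: 0.0
```

```bash
cat >> h.py <<'E'
def go(p,yaw=None):
    s=manip.sense();r=R.from_quat(s["tool_rot"]);M=r.as_matrix()
    d=M.T@(np.array(p)-s["tcp_pos"])*100
    y=np.degrees(np.arctan2(M[1,0],M[0,0]))
    print("t",s["t"],"tcp",s["tcp_pos"].round(4),"yaw",y.round(2),"tilt",np.degrees(r.as_rotvec()).round(1),"gap",round(s["finger_gap"]*8.54,2),"F",s["force"].round(1),s["gripper_force"],"q6",s["q"][5].round(2))
    e=0
    if yaw is not None:
        Rt=R.from_euler('z',yaw,degrees=True)*R.from_quat([1,0,0,0]); e=np.degrees((r.inv()*Rt).as_rotvec()).round(2)
    print("shift cm",d.round(2),"turn",e)
def proj(n,P):
    i=cams.camera_info(n);Ti=np.linalg.inv(i["T"])
    return cv2.projectPoints(np.atleast_2d(P).astype(float),cv2.Rodrigues(Ti[:3,:3])[0],Ti[:3,3],i["K"],np.array([i["k1"],0,0,0,0.]))[0].reshape(-1,2)
E
python3 - <<'E'
from h import *
go([.486,.246,.15],-3.3)
print(proj("scene",[[0,0,0],[.1,0,0],[0,.1,0]]))
E
```

```text
t 1.3 tcp [ 0.4004 -0.0748  0.1906] yaw -3.35 tilt [ 1.799e+02 -5.300e+00  1.000e-01] gap 8.49 F [ 0.5 -0.4 -0.9] 0.0 q6 1.17
shift cm [  6.67 -32.53   4.05] turn [ 0.02 -0.05 -0.05]
[[482.2223056  126.76185707]
 [455.1603513  138.49611862]
 [509.60822664 146.87021976]]
```

carry_out --targets '[[[6.5, -32.5, 4, 0, 0, 0, 8.5], [6.5, -32.5, 4, 0, 0, 0, 8.5], [6.5, -32.5, 4, 0, 0, 0, 8.5], [6.5, -32.5, 4, 0, 0, 0, 8.5], [6.5, -32.5, 4, 0, 0, 0, 8.5], [6.5, -32.5, 4, 0, 0, 0, 8.5], [6.5, -32.5, 4, 0, 0, 0, 8.5], [6.5, -32.5, 4, 0, 0, 0, 8.5], [6.5, -32.5, 4, 0, 0, 0, 8.5], [6.5, -32.5, 4, 0, 0, 0, 8.5], [6.5, -32.5, 4, 0, 0, 0, 8.5], [6.5, -32.5, 4, 0, 0, 0, 8.5]]]'

```text
t: 2.3
tcp_pos: [0.4832, 0.243, 0.1505]
tool_rot: [1.0, -0.029, -0.001, 0.0]
force: [-0.4, -0.2, 0.1]
finger_gap: 0.996
gripper_force: 0.0
```

Run:
```python
from h import *
go([.486,.246,.15],-3.3)
s=manip.sense();M=R.from_quat(s["tool_rot"]).as_matrix();p=s["tcp_pos"]
t=cams.snapshot("top");c=cams.snapshot("scene");print(manip.sense()["t"])
np.save("t1.npy",t);np.save("s1.npy",c)
out=[]
for n,im in(("top",t),("scene",c)):
    P=[p,p+M[:,2]*.006+M[:,1]*.0425,p+M[:,2]*.006-M[:,1]*.0425,p-M[:,2]*.054]
    q=proj(n,P);print(n,q.round(1))
    k=q[0].astype(int);x0,y0=k[0]-60,k[1]-70
    a=cv2.resize(im[y0:y0+140,x0:x0+120],None,fx=3.3,fy=3.3,interpolation=2)
    for v in q: cv2.drawMarker(a,tuple(int(w) for w in ((v-[x0,y0]+.5)*3.3)),(255,0,255),0,10,1)
    out.append(a)
cv2.imwrite("pics/grip1.png",np.hstack(out)[:,:,::-1])
```

```text
t 2.3 tcp [0.4832 0.243  0.1505] yaw -3.38 tilt [ 1.799e+02 -5.300e+00 -1.000e-01] gap 8.51 F [-0.4 -0.2  0.1] 0.0 q6 1.89
shift cm [ 0.26 -0.32  0.05] turn [ 0.04  0.06 -0.08]
2.4
top [[258.8 224.7]
 [276.8 225.4]
 [241.5 223.8]
 [255.7 225.2]]
scene [[406.7 217.9]
 [393.3 204.3]
 [420.1 236.7]
 [411.3 197.9]]
```

View pics/grip1.png

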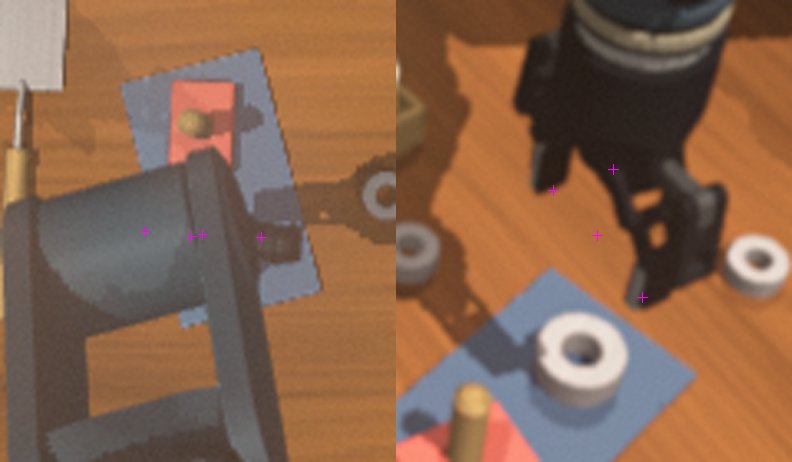

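The scene camera's predicted fingertip points land within about 2 px of the visible tips. In the top view the visible knuckle is a few px off. I'll close the fingers to get a precise reference.

carry_out --targets '[[[0, 0, 0, 0, 0, 0, 0], [0, 0, 0, 0, 0, 0, 0], [0, 0, 0, 0, 0, 0, 0], [0, 0, 0, 0, 0, 0, 0], [0, 0, 0, 0, 0, 0, 0], [0, 0, 0, 0, 0, 0, 0], [0, 0, 0, 0, 0, 0, 0], [0, 0, 0, 0, 0, 0, 0], [0, 0, 0, 0, 0, 0, 0], [0, 0, 0, 0, 0, 0, 0]]]' --force 40

```text
t: 3.23
tcp_pos: [0.4837, 0.2442, 0.1505]
tool_rot: [1.0, -0.029, -0.0, 0.0]
force: [0.8, -0.6, -0.4]
finger_gap: 0.002
gripper_force: 0.0
```

Run:
```python
from h import *
go([.486,.246,.15],-3.3)
s=manip.sense();M=R.from_quat(s["tool_rot"]).as_matrix();p=s["tcp_pos"]
c=cams.snapshot("scene");t=cams.snapshot("top")
out=[]
for n,im,w,h in(("scene",c,80,90),("top",t,50,90)):
    tip=p+M[:,2]*.019
    q=proj(n,[tip,tip+M[:,0]*.011,tip-M[:,0]*.011]);print(n,q.round(1))
    k=q[0].astype(int);x0,y0=k[0]-w//2,k[1]-h//2
    a=cv2.resize(im[y0:y0+h,x0:x0+w],None,fx=6,fy=6,interpolation=2)
    a=np.clip(a.astype(float)*1.6,0,255).astype(np.uint8)
    for v in q: cv2.drawMarker(a,tuple(int(w) for w in ((v-[x0,y0]+.5)*6)),(255,0,255),0,10,1)
    out.append(a)
cv2.imwrite("pics/grip2.png",np.hstack(out)[:,:,::-1])
```

```text
t 3.2333 tcp [0.4837 0.2442 0.1505] yaw -3.3 tilt [179.9  -5.2  -0. ] gap 0.02 F [ 0.8 -0.6 -0.4] 0.0 q6 1.89
shift cm [ 0.22 -0.19  0.05] turn [ 0.  0. -0.]
scene [[405.3 225. ]
 [400.3 227.1]
 [410.3 222.9]]
top [[259.3 224.2]
 [259.5 219.7]
 [259.1 228.8]]
```

View pics/grip2.png

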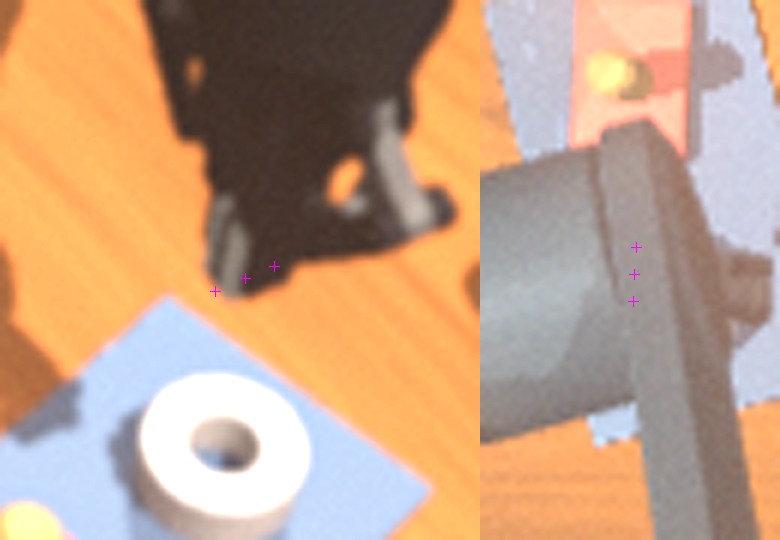

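The scene tip sits about 2 px right of its prediction and the top knuckle about 2 px low, so each camera is off by a few mm. I'll locate the ring relative to the stamp within one picture, then centre the ring by contact with two squeezes at 90° to fix the offset.

Run:
```python
from h import *
for n,f,rg,st,near in(("top","t.npy",(267,230),(258,191),12),("scene","s.npy",(402,257),(369,268),14)):
    im=np.load(f);H,S,V=masks(im);x,y=rg
    big=cv2.resize(im[y-20:y+20,x-20:x+20],None,fx=8,fy=8,interpolation=cv2.INTER_CUBIC)
    h,s,v=masks(big)
    th=(s<55)&(v>(175 if n=="top" else 150))
    print(n,im[y-8:y+9:2,x].tolist() if 0 else [im[y,x+d].tolist() for d in(-14,-8,0,8,14)])
    c,hh=cv2.findContours(th.astype(np.uint8),cv2.RETR_CCOMP,cv2.CHAIN_APPROX_NONE)
    for k,q in zip(c,hh[0]):
        if cv2.contourArea(k)<800: continue
        p=plane(n,(k[:,0]+.5)/8-.5+[x-20,y-20],.028)[:,:2]*1000
        (cx,cy),(w,h2),a=cv2.minAreaRect(p.astype(np.float32))
        print("  ","hole" if q[3]>=0 else "outer",round(cx,1),round(cy,1),round(w,1),round(h2,1))
    H,S,V=masks(im);coral=((H<8)|(H>172))&(S>100)&(V>170)
    print("  coral",rect(n,coral,(260,191) if n=="top" else(367,288),.018,25))
    g=(H>=9)&(H<25)&(S>60)
    x,y=st;print("  stem px",[im[y,x+d].tolist() for d in(-8,-4,-2,0,2,4,8)])
```

```text
top [[151, 157, 169], [222, 213, 201], [146, 142, 150], [203, 184, 172], [130, 110, 110]]
   outer 467.6 240.0 54.5 54.5
   hole 467.4 239.5 26.8 26.7
  coral [566.5, 257.6, 73.7, 50.2, -3.3]
  stem px [[242, 153, 127], [219, 175, 118], [227, 187, 124], [197, 154, 107], [145, 110, 86], [153, 110, 84], [184, 114, 95]]
scene [[88, 75, 71], [228, 212, 202], [116, 108, 109], [224, 208, 200], [115, 118, 130]]
   outer 471.0 241.3 55.8 54.8
   hole 470.9 240.7 24.0 24.8
  coral [572.2, 265.8, 75.3, 54.3, -3.1]
  stem px [[95, 102, 120], [169, 127, 79], [206, 160, 98], [213, 168, 103], [214, 169, 104], [206, 162, 100], [123, 103, 119]]
```

carry_out --targets '[[[-1.4, 0.45, 2, 0, 0, 0, 8.5], [-1.4, 0.45, 4, 0, 0, 0, 8.5], [-1.4, 0.45, 6, 0, 0, 0, 8.5], [-1.4, 0.45, 7, 0, 0, 0, 8.5], [-1.4, 0.45, 7, 0, 0, 0, 8.5], [-1.4, 0.45, 7, 0, 0, 0, 8.5], [-1.4, 0.45, 7, 0, 0, 0, 8.5], [-1.4, 0.45, 8.5, 0, 0, 0, 8.5], [-1.4, 0.45, 10, 0, 0, 0, 8.5], [-1.4, 0.45, 11.5, 0, 0, 0, 8.5], [-1.4, 0.45, 12.8, 0, 0, 0, 8.5], [-1.4, 0.45, 12.8, 0, 0, 0, 8.5]]]'

```text
t: 4.33
tcp_pos: [0.4693, 0.2404, 0.0217]
tool_rot: [1.0, -0.029, -0.001, 0.0]
force: [0.3, -0.6, -0.1]
finger_gap: 0.999
gripper_force: 0.0
```

carry_out --targets '[[[0, 0, 0, 0, 0, 0, 5], [0, 0, 0, 0, 0, 0, 5], [0, 0, 0, 0, 0, 0, 5], [0, 0, 0, 0, 0, 0, 5], [0, 0, 0, 0, 0, 0, 5], [0, 0, 0, 0, 0, 0, 5], [0, 0, 0, 0, 0, 0, 5]]]' --force 20

```text
t: 4.92
tcp_pos: [0.4704, 0.2407, 0.0239]
tool_rot: [1.0, -0.029, 0.001, -0.0]
force: [-0.9, -0.7, 7.2]
finger_gap: 0.653
gripper_force: 21.1
```

carry_out --targets '[[[0, 0, -0.5, 0, 0, 0, 8.5], [0, 0, -0.5, 0, 0, 0, 8.5], [0, 0, -0.5, 0, 0, 0, 8.5], [0, 0, -0.5, 0, 0, 0, 8.5], [0, 0, -1.2, 0, 0, 0, 8.5], [0, 0, -1.2, 0, 0, -7, 8.5], [0, 0, -1.2, 0, 0, -14, 8.5], [0, 0, -1.2, 0, 0, -21, 8.5], [0, 0, -1.2, 0, 0, -28, 8.5], [0, 0, -1.2, 0, 0, -35, 8.5], [0, 0, -1.2, 0, 0, -42, 8.5], [0, 0, -1.2, 0, 0, -49, 8.5]]]'

```text
t: 5.92
tcp_pos: [0.4695, 0.2405, 0.0348]
tool_rot: [0.92, 0.391, -0.0, -0.0]
force: [0.5, 0.3, 0.4]
finger_gap: 0.996
gripper_force: 0.0
```

carry_out --targets '[[[0, 0, 0, 0, 0, -7, 8.5], [0, 0, 0, 0, 0, -14, 8.5], [0, 0, 0, 0, 0, -21, 8.5], [0, 0, 0, 0, 0, -28, 8.5], [0, 0, 0, 0, 0, -35, 8.5], [0, 0, 0.5, 0, 0, -41, 8.5], [0, 0, 0.7, 0, 0, -41, 8.5], [0, 0, 0.7, 0, 0, -41, 8.5]]]'

```text
t: 6.58
tcp_pos: [0.4692, 0.2404, 0.0273]
tool_rot: [0.728, 0.685, -0.0, -0.0]
force: [-0.7, 0.6, 0.6]
finger_gap: 0.993
gripper_force: 0.0
```

carry_out --targets '[[[0, 0, 0, 0, 0, 0, 5], [0, 0, 0, 0, 0, 0, 5], [0, 0, 0, 0, 0, 0, 5], [0, 0, 0, 0, 0, 0, 5], [0, 0, 0, 0, 0, 0, 5], [0, 0, 0, 0, 0, 0, 5], [0, 0, 0, 0, 0, 0, 5]]]' --force 20

```text
t: 7.17
tcp_pos: [0.4695, 0.2405, 0.0279]
tool_rot: [0.727, 0.686, 0.0, 0.0]
force: [-0.7, -0.3, 4.9]
finger_gap: 0.64
gripper_force: 21.2
```

Run:
```python
from h import *
go([.469,.2405,.15],86.7)
```

```text
t 7.1667 tcp [0.4695 0.2405 0.0279] yaw 86.67 tilt [130.9 123.5   0. ] gap 5.47 F [-0.7 -0.3  4.9] 21.196657167747617 q6 0.32
shift cm [ -0.    -0.05 -12.21] turn [ 0.01 -0.   -0.03]
```

carry_out --targets '[[[0, 0, 0, 0, 0, 0, 5], [0, 0, 0, 0, 0, 0, 5], [0, 0, -1, 0, 0, 0, 5], [0, 0, -3, 0, 0, 0, 5], [0, 0, -6, 0, 0, 0, 5], [0, 0, -9, 0, 0, 0, 5], [0, 0, -11, 0, 0, 0, 5], [0.8, 3, -11, 0, 0, 0, 5], [1.6, 6, -11, 0, 0, 0, 5], [2.35, 8.8, -11, 0, 0, 0, 5], [2.35, 9.75, -11, 0, 0, 0, 5], [2.35, 9.75, -11, 0, 0, 0, 5]]]' --force 45

```text
t: 8.17
tcp_pos: [0.5712, 0.2583, 0.1376]
tool_rot: [0.728, 0.686, 0.001, 0.001]
force: [-0.0, -0.0, -2.6]
finger_gap: 0.632
gripper_force: 48.7
```

Run:
```python
from h import *
go([.5682,.2582,.13],86.7)
c=cams.snapshot("scene");t=cams.snapshot("top")
p=manip.sense()["tcp_pos"]
# stem in undisturbed pictures
for n,f,x,y in(("top","t.npy",258,191),("scene","s.npy",369,268)):
    im=np.load(f);big=cv2.resize(im[y-20:y+20,x-20:x+20],None,fx=8,fy=8,interpolation=cv2.INTER_CUBIC)
    h,s,v=masks(big);m=(h>10)&(h<26)&(s>70)
    k=blob(m,(160,160),90); pp=(k+.5)/8-.5+[x-20,y-20]
    top=pp[pp[:,1]<pp[:,1].min()+4];print(n,"stem bbox",pp.min(0),pp.max(0),"topmost",top.mean(0))
    e=proj(n,[[.5682,.2582,.084],[.5682,.2582,.018],[.5682,.2692,.080],[.5682,.2472,.080],[.5792,.2582,.08],[.5572,.2582,.08]]);print("  expected",e.round(1).tolist())
q=proj("scene",[[p[0],p[1],p[2]-.024],[p[0],p[1],p[2]]]);print(q)
a=cv2.resize(c[190:310,310:430],None,fx=5,fy=5,interpolation=2)
for v in list(q)+list(proj("scene",[[.5682,.2582,.084],[.5682,.2582,.018]])):
    cv2.drawMarker(a,tuple(int(w) for w in ((v-[310,190]+.5)*5)),(255,0,255),0,10,1)
cv2.imwrite("pics/hover.png",a[:,:,::-1])
```

```text
t 8.1667 tcp [0.5712 0.2583 0.1376] yaw 86.63 tilt [130.9 123.4   0.3] gap 5.4 F [-0.  -0.  -2.6] 48.67875907570124 q6 0.31
shift cm [-0.02 -0.3   0.76] turn [ 0.2  -0.05 -0.07]
top stem bbox [251.1875 186.8125] [262.1875 195.1875] topmost [256.04731308 188.25292056]
  expected [[256.0, 190.8], [259.4, 192.2], [251.9, 191.0], [260.5, 190.8], [256.2, 186.6], [256.3, 195.2]]
scene stem bbox [361.5625 262.4375] [374.9375 287.4375] topmost [368.67307692 263.76322115]
  expected [[369.7, 264.3], [367.0, 282.7], [372.9, 269.9], [366.1, 261.2], [364.6, 268.1], [374.4, 263.0]]
[[371.6003785  254.99723507]
 [372.7438219  247.24083928]]
```

View pics/hover.png

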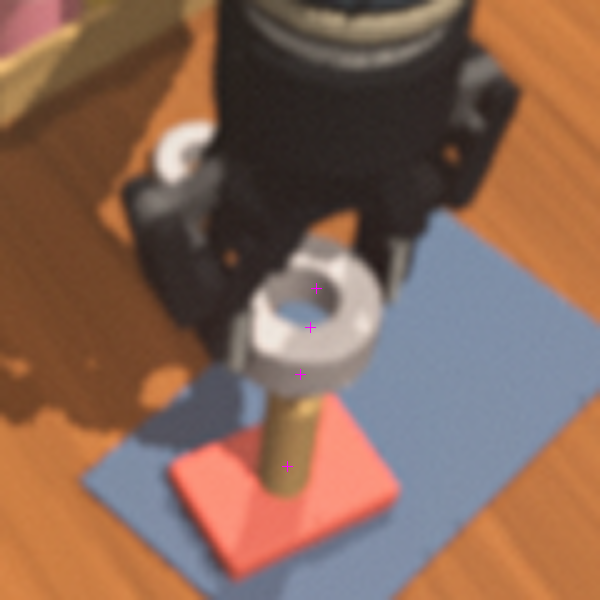

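The hover view shows the ring held level at crop (316,317) and the stem below it at crop (286,450). Both sit about 2 px below prediction, so their relative position is good.

carry_out --targets '[[[0, 0, 1, 0, 0, 0, 5], [0, 0, 2, 0, 0, 0, 5], [0, 0, 2.3, 0, 0, 0, 5], [0, 0, 2.3, 0, 0, 0, 5], [0, 0, 2.3, 0, 0, 0, 5]]]'

```text
t: 8.68
tcp_pos: [0.5674, 0.2582, 0.1137]
tool_rot: [0.727, 0.686, -0.001, -0.0]
force: [-0.1, 0.7, -2.7]
finger_gap: 0.629
gripper_force: 48.6
```

Run:
```python
from h import *
go([.5682,.2582,.115],86.7)
```

```text
t 8.6833 tcp [0.5674 0.2582 0.1137] yaw 86.7 tilt [-1.309e+02 -1.235e+02  1.000e-01] gap 5.37 F [-0.1  0.7 -2.7] 48.632506895810366 q6 0.31
shift cm [ 0.    0.08 -0.13] turn [-0.1   0.03 -0.  ]
```

carry_out --targets '[[[0, 0, 0.2, 0, 0, 0, 5], [0, 0, 0.4, 0, 0, 0, 5], [0, 0, 0.6, 0, 0, 0, 5], [0, 0, 0.8, 0, 0, 0, 5], [0, 0, 1.0, 0, 0, 0, 5], [0, 0, 1.2, 0, 0, 0, 5], [0, 0, 1.4, 0, 0, 0, 5], [0, 0, 1.6, 0, 0, 0, 5], [0, 0, 1.6, 0, 0, 0, 5]]]'

```text
t: 9.43
tcp_pos: [0.5686, 0.2584, 0.0982]
tool_rot: [0.727, 0.686, 0.0, 0.0]
force: [0.5, 1.0, -2.0]
finger_gap: 0.633
gripper_force: 48.7
```

carry_out --targets '[[[0, 0, 0.5, 0, 0, 0, 5], [0, 0, 1.0, 0, 0, 0, 5], [0, 0, 1.5, 0, 0, 0, 5], [0, 0, 2.0, 0, 0, 0, 5], [0, 0, 2.5, 0, 0, 0, 5], [0, 0, 3.0, 0, 0, 0, 5], [0, 0, 3.5, 0, 0, 0, 5], [0, 0, 4.0, 0, 0, 0, 5], [0, 0, 4.5, 0, 0, 0, 5], [0, 0, 4.9, 0, 0, 0, 5], [0, 0, 5.2, 0, 0, 0, 5], [0, 0, 5.3, 0, 0, 0, 5]]]'

```text
t: 10.43
tcp_pos: [0.5679, 0.2582, 0.0448]
tool_rot: [0.727, 0.686, -0.0, -0.0]
force: [1.0, 1.7, -1.9]
finger_gap: 0.634
gripper_force: 48.7
```

carry_out --targets '[[[0, 0, 0.1, 0, 0, 0, 5], [0, 0, 0.2, 0, 0, 0, 5], [0, 0, 0.3, 0, 0, 0, 5], [0, 0, 0.3, 0, 0, 0, 5]]]'

```text
t: 10.77
tcp_pos: [0.5681, 0.2582, 0.0424]
tool_rot: [0.727, 0.686, -0.0, -0.0]
force: [0.3, 0.2, -2.8]
finger_gap: 0.634
gripper_force: 48.6
```

Not seated yet (still carrying about -2.8 N), so I'll go on in small steps.

carry_out --targets '[[[0, 0, 0.05, 0, 0, 0, 5], [0, 0, 0.1, 0, 0, 0, 5], [0, 0, 0.15, 0, 0, 0, 5], [0, 0, 0.15, 0, 0, 0, 5], [0, 0, 0.15, 0, 0, 0, 5]]]'

```text
t: 11.18
tcp_pos: [0.5681, 0.2582, 0.0422]
tool_rot: [0.727, 0.686, -0.0, 0.0]
force: [-1.4, 0.1, 6.2]
finger_gap: 0.635
gripper_force: 49.4
```

carry_out --targets '[[[0, 0, 0.05, 0, 0, 0, 5], [0, 0, 0.1, 0, 0, 0, 5], [0, 0, 0.1, 0, 0, 0, 5], [0, 0, 0.1, 0, 0, 0, 5]]]'

```text
t: 11.52
tcp_pos: [0.5681, 0.2582, 0.0422]
tool_rot: [0.727, 0.686, -0.0, 0.0]
force: [-3.3, -1.2, 10.8]
finger_gap: 0.633
gripper_force: 49.9
```

carry_out --targets '[[[0, 0, -0.1, 0, 0, 0, 8.5], [0, 0, -0.1, 0, 0, 0, 8.5], [0, 0, -0.1, 0, 0, 0, 8.5], [0, 0, -0.1, 0, 0, 0, 8.5], [0, 0, -0.1, 0, 0, 0, 8.5], [0, 0, -0.1, 0, 0, 0, 8.5], [0, 0, -0.8, 0, 0, 0, 8.5], [0, 0, -1.6, 0, 0, 0, 8.5], [0, 0, -2.4, 0, 0, 0, 8.5], [0, 0, -2.6, 0, 0, 0, 8.5], [0, 0, -2.6, 0, 0, 0, 8.5]]]'

```text
t: 12.43
tcp_pos: [0.5691, 0.2586, 0.0676]
tool_rot: [0.727, 0.686, 0.001, 0.001]
force: [-0.1, -0.1, -0.6]
finger_gap: 0.995
gripper_force: 0.0
```

Run:
```python
from h import *
go([.5682,.2582,.067],86.7)
c=cams.snapshot("scene")
cv2.imwrite("pics/seat.png",cv2.resize(c[210:330,310:430],None,fx=4,fy=4,interpolation=2)[:,:,::-1])
```

```text
t 12.4333 tcp [0.5691 0.2586 0.0676] yaw 86.69 tilt [130.8 123.5   0.2] gap 8.5 F [-0.1 -0.1 -0.6] 0.0 q6 0.31
shift cm [-0.05 -0.09  0.05] turn [ 0.16 -0.05 -0.01]
```

View pics/seat.png

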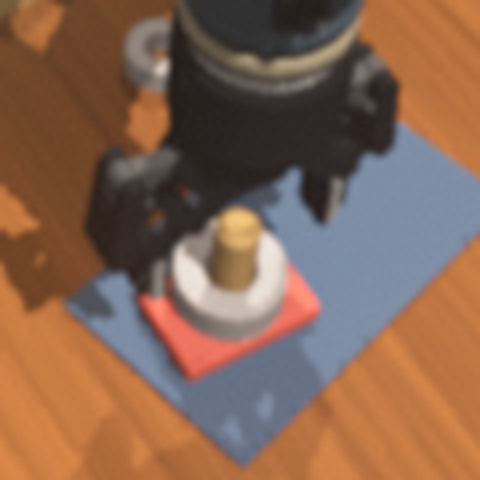

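The ring is seated flat on the coral base around the stem at crop (237,285), and the fingers are clear. Next I grip the stem.

carry_out --targets '[[[0, 0, 0, 0, 0, 0, 1], [0, 0, 0, 0, 0, 0, 1], [0, 0, 0, 0, 0, 0, 1], [0, 0, 0, 0, 0, 0, 1], [0, 0, 0, 0, 0, 0, 1], [0, 0, 0, 0, 0, 0, 1], [0, 0, 0, 0, 0, 0, 1], [0, 0, 0, 0, 0, 0, 1], [0, 0, 0, 0, 0, 0, 1], [0, 0, 0, 0, 0, 0, 1], [0, 0, 0, 0, 0, 0, 1]]]' --force 70

```text
t: 13.4
tcp_pos: [0.5683, 0.2583, 0.0659]
tool_rot: [0.727, 0.686, 0.0, 0.0]
force: [-0.1, 1.0, -1.3]
finger_gap: 0.234
gripper_force: 68.3
```

Run:
```python
from h import *
go([.5682,.2582,.18],86.7)
# cookie + round, jars from the undisturbed pictures
for n,f,ck,rc in(("top","t.npy",(449,176),(439,219)),("scene","s.npy",(245,144),(290,135))):
    im=np.load(f);H,S,V=masks(im)
    print(n,"rim+icing",rect(n,((S>70)|((H>65)&(H<95)&(S>40)))&(V>60),ck,.016,14),"mint",rect(n,(H>65)&(H<95)&(S>50)&(V>110),ck,.022,30))
```

```text
t 13.4 tcp [0.5683 0.2583 0.0659] yaw 86.69 tilt [130.9 123.5   0. ] gap 2.0 F [-0.1  1.  -1.3] 68.34256720729172 q6 0.31
shift cm [-1.000e-02 -1.000e-02 -1.141e+01] turn [ 0.01 -0.   -0.01]
top rim+icing None mint [603.9, -260.4, 71.4, 48.1, 10.5]
scene rim+icing None mint [609.7, -250.0, 69.1, 43.6, 9.2]
```

carry_out --targets '[[[0, 0, -0.3, 0, 0, 0, 1], [0, 0, -0.8, 0, 0, 0, 1], [0, 0, -1.6, 0, 0, 0, 1], [0, 0, -2.6, 0, 0, 0, 1], [0, 0, -3.8, 0, 0, 0, 1], [0, 0, -5.2, 0, 0, 0, 1], [0, 0, -6.6, 0, 0, 0, 1], [0, 0, -8, 0, 0, 0, 1], [0, 0, -9.4, 0, 0, 0, 1], [0, 0, -10.6, 0, 0, 0, 1], [0, 0, -11.4, 0, 0, 0, 1], [0, 0, -11.6, 0, 0, 0, 1]]]'

```text
t: 14.4
tcp_pos: [0.5692, 0.2586, 0.1845]
tool_rot: [0.727, 0.686, 0.002, 0.001]
force: [0.7, 0.3, -4.8]
finger_gap: 0.24
gripper_force: 68.7
```

Run:
```python
from h import *
go([.606,-.258,.18],100.1)
c=cams.snapshot("scene")
cv2.imwrite("pics/lift.png",cv2.resize(c[170:330,310:450],None,fx=3.5,fy=3.5,interpolation=2)[:,:,::-1])
```

```text
t 14.4 tcp [0.5692 0.2586 0.1845] yaw 86.69 tilt [130.8 123.5   0.3] gap 2.05 F [ 0.7  0.3 -4.8] 68.73459569178522 q6 0.31
shift cm [-51.36   6.66   0.41] turn [  0.22  -0.04 -13.41]
```

View pics/lift.png

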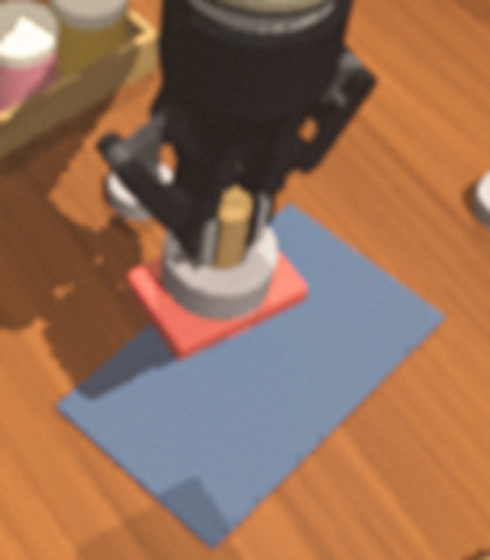

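The stamp is lifted and level, with the ring seated at crop (220,275) and the loop clear of the mat. Now across the caddy.

carry_out --targets '[[[-0.5, 0.07, 0, 0, 0, -0.5, 1], [-1.5, 0.2, 0, 0, 0, -1, 1], [-3, 0.4, 0, 0, 0, -1.5, 1], [-5, 0.65, 0, 0, 0, -2, 1], [-7.5, 1, 0, 0, 0, -2.5, 1], [-10, 1.3, 0, 0, 0, -3, 1], [-12.5, 1.65, 0, 0, 0, -3.5, 1], [-15, 2, 0, 0, 0, -4, 1], [-17.5, 2.3, 0, 0, 0, -4.5, 1], [-20, 2.6, 0, 0, 0, -5, 1], [-22.5, 2.95, 0, 0, 0, -5.5, 1], [-25, 3.3, 0, 0, 0, -6, 1]]]'

```text
t: 15.45
tcp_pos: [0.5858, 0.0053, 0.1808]
tool_rot: [0.69, 0.724, -0.001, -0.001]
force: [0.2, -0.1, -3.9]
finger_gap: 0.239
gripper_force: 68.6
```

Run:
```python
from h import *
go([.606,-.258,.18],100.1)
```

```text
t 15.45 tcp [0.5858 0.0053 0.1808] yaw 92.73 tilt [-1.241e+02 -1.302e+02  1.000e-01] gap 2.04 F [ 0.2 -0.1 -3.9] 68.610372338444 q6 -0.23
shift cm [-26.4    0.77   0.07] turn [-0.15 -0.04 -7.37]
```

carry_out --targets '[[[-2.5, 0.07, 0, 0, 0, -0.7, 1], [-5, 0.15, 0, 0, 0, -1.4, 1], [-7.5, 0.2, 0, 0, 0, -2.1, 1], [-10, 0.3, 0, 0, 0, -2.8, 1], [-12.5, 0.35, 0, 0, 0, -3.5, 1], [-15, 0.45, 0, 0, 0, -4.2, 1], [-17.5, 0.5, 0, 0, 0, -5, 1], [-20, 0.6, 0, 0, 0, -5.8, 1], [-22.3, 0.65, 0, 0, 0, -6.5, 1], [-24.3, 0.7, 0, 0, 0, -7, 1], [-25.8, 0.75, 0, 0, 0, -7.4, 1], [-26.4, 0.77, 0, 0, 0, -7.4, 1]]]'

```text
t: 16.45
tcp_pos: [0.6061, -0.2594, 0.1806]
tool_rot: [0.643, 0.766, -0.001, -0.0]
force: [0.3, -0.2, -4.3]
finger_gap: 0.236
gripper_force: 68.6
```

carry_out --targets '[[[0, 0, 0.5, 0, 0, 0, 1], [0, 0, 1.5, 0, 0, 0, 1], [0, 0, 2.5, 0, 0, 0, 1], [0, 0, 3.5, 0, 0, 0, 1], [0, 0, 4.3, 0, 0, 0, 1], [0, 0, 4.8, 0, 0, 0, 1], [0, 0, 5, 0, 0, 0, 1], [0, 0, 5, 0, 0, 0, 1], [0, 0, 5, 0, 0, 0, 1]]]'

```text
t: 17.2
tcp_pos: [0.6071, -0.2565, 0.1322]
tool_rot: [0.642, 0.767, 0.0, 0.0]
force: [-0.8, -0.8, -3.9]
finger_gap: 0.239
gripper_force: 68.6
```

Run:
```python
from h import *
go([.606,-.258,.104],100.1)
t=cams.snapshot("top");c=cams.snapshot("scene");np.save("t2.npy",t);np.save("s2.npy",c)
p=manip.sense()["tcp_pos"];b=p[2]-.062;print("base z",b)
H,S,V=masks(c)
print("coral",rect("scene",((H<8)|(H>172))&(S>100)&(V>120),proj("scene",[[p[0],p[1],b+.01]])[0],b+.014,25))
a=cv2.resize(c[100:180,200:300],None,fx=4.5,fy=4.5,interpolation=2);d=cv2.resize(t[130:210,400:480],None,fx=4.5,fy=4.5,interpolation=2)
cv2.imwrite("pics/over.png",np.hstack([a,d])[:,:,::-1])
```

```text
t 17.2 tcp [ 0.6071 -0.2565  0.1322] yaw 100.1 tilt [115.6 138.    0. ] gap 2.04 F [-0.8 -0.8 -3.9] 68.61124718561769 q6 -0.75
shift cm [-0.13 -0.14  2.82] turn [0.02 0.02 0.  ]
base z 0.07065190283062275
coral [609.2, -243.3, 81.1, 63.9, 12.4]
```

View pics/over.png

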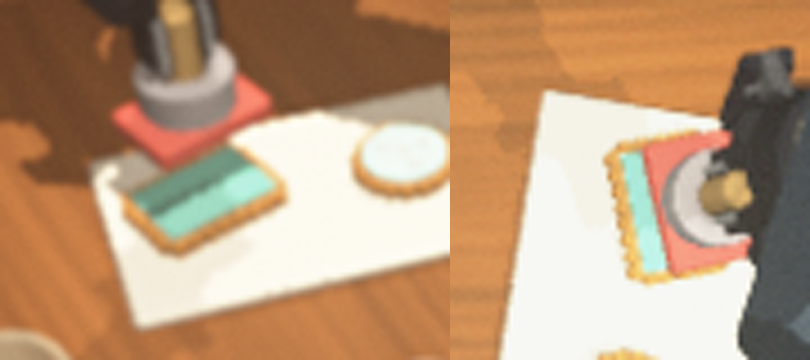

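Run:
```python
from h import *
im=np.load("t2.npy")
big=cv2.resize(im[150:200,435:470],None,fx=8,fy=8,interpolation=cv2.INTER_CUBIC);h,s,v=masks(big)
m=((h<8)|(h>172))&(s>90)&(v>150)
k=blob(m,(100,200),200);q=(k+.5)/8-.5+[435,150];print(q.min(0),q.max(0))
# left long edge: leftmost coral px per row
E=[]
for y in np.unique(k[:,1]):
    x=k[k[:,1]==y,0].min();E.append(((x+.5)/8-.5+435,(y+.5)/8-.5+150))
E=np.array(E);y0,y1=E[:,1].min(),E[:,1].max()
mid=E[(E[:,1]>y0+3)&(E[:,1]<y1-3)]
P=plane("top",mid,.0843)[:,:2]*1000
f=np.polyfit(P[:,0],P[:,1],1);print("edge yaw",np.degrees(np.arctan(f[0])),"y at x=602.5:",np.polyval(f,602.5),"expect -230.9")
ends=plane("top",[E[E[:,1]<y0+1].mean(0),E[E[:,1]>y1-1].mean(0)],.0843)*1000;print("ends",ends.round(1))
# mint left edge in original top vs rect, and corners in both views
for n,fn,ck in(("top","t.npy",(449,176)),("scene","s.npy",(245,144))):
    i=np.load(fn);H,S,V=masks(i)
    k=blob((H>65)&(H<95)&(S>40)&(V>110),ck,30)
    Pm=plane(n,k,.022)[:,:2]*1000
    print(n,cv2.boxPoints(cv2.minAreaRect(Pm.astype(np.float32))).round(1).tolist(),Pm.mean(0))
    X,Y=ck;b=cv2.resize(i[Y-25:Y+25,X-30:X+30],None,fx=6,fy=6,interpolation=cv2.INTER_CUBIC);hh,ss,vv=masks(b)
    m=((ss>75)&(vv>60));k=blob(m,(180,150),60)
    if k is not None:
        Pr=plane(n,(k+.5)/6-.5+[X-30,Y-25],.016)[:,:2]*1000;print("  whole",[np.round(z,1) for z in cv2.minAreaRect(Pr.astype(np.float32))])
```

```text
[442.3125 158.3125] [466.5625 189.8125]
edge yaw 10.40329700078446 y at x=602.5: -227.28459083559972 expect -230.9
ends [[ 643.6 -262.3   84.3]
 [ 565.1 -235.3   84.3]]
top [[567.2999877929688, -240.10000610351562], [575.5, -287.6000061035156], [645.9000244140625, -275.3999938964844], [637.7000122070312, -227.89999389648438]] [ 606.39925591 -257.74273057]
  whole [array([ 606.6, -258. ]), array([89.9, 69. ]), np.float64(9.9)]
scene [[572.4000244140625, -239.10000610351562], [579.7000122070312, -283.70001220703125], [648.4000244140625, -272.3999938964844], [641.0, -227.89999389648438]] [ 611.18355771 -255.33247632]
  whole [array([ 609.8, -255.2]), array([92.5, 70.6]), np.float64(8.9)]
```

carry_out --targets '[[[0, 0, 0.5, 0, 0, 0, 1], [0, 0, 1.2, 0, 0, 0, 1], [0, 0, 2, 0, 0, 0, 1], [0, 0, 2.6, 0, 0, 0, 1], [0, 0, 3, 0, 0, 0, 1], [0, 0, 3.2, 0, 0, 0, 1], [0, 0, 3.2, 0, 0, 0, 1], [0, 0, 3.2, 0, 0, 0, 1], [0, 0, 3.2, 0, 0, 0, 1], [0, 0, 3.2, 0, 0, 0, 1]]]'

```text
t: 18.13
tcp_pos: [0.6071, -0.2567, 0.1004]
tool_rot: [0.642, 0.767, 0.0, 0.0]
force: [0.1, 0.1, -5.0]
finger_gap: 0.236
gripper_force: 68.6
```

Run:
```python
from h import *
go([.608,-.2585,.096],99.8)
```

```text
t 18.1333 tcp [ 0.6071 -0.2567  0.1004] yaw 100.09 tilt [115.6 137.9   0. ] gap 2.01 F [ 0.1  0.1 -5. ] 68.61626347526908 q6 -0.75
shift cm [-0.19  0.06  0.44] turn [0.04 0.04 0.29]
```

carry_out --targets '[[[-0.1, 0.05, 0.1, 0, 0, 0.3, 1], [-0.2, 0.05, 0.3, 0, 0, 0.3, 1], [-0.2, 0.05, 0.4, 0, 0, 0.3, 1], [-0.2, 0.05, 0.4, 0, 0, 0.3, 1], [-0.2, 0.05, 0.4, 0, 0, 0.3, 1], [-0.2, 0.05, 0.4, 0, 0, 0.3, 1], [-0.2, 0.05, 0.4, 0, 0, 0.3, 1], [-0.2, 0.05, 0.4, 0, 0, 0.3, 1]]]'

```text
t: 18.8
tcp_pos: [0.6076, -0.2584, 0.096]
tool_rot: [0.644, 0.765, 0.0, 0.0]
force: [0.4, -0.5, -4.4]
finger_gap: 0.237
gripper_force: 68.6
```

Run:
```python
from h import *
go([.608,-.2585,.096],99.8)
t=cams.snapshot("top");c=cams.snapshot("scene")
a=cv2.resize(c[110:180,205:285],None,fx=5.5,fy=5.5,interpolation=2);d=cv2.resize(t[145:215,425:485],None,fx=5.5,fy=5.5,interpolation=2)
cv2.imwrite("pics/final.png",np.hstack([a,d])[:,:,::-1])
```

```text
t 18.8 tcp [ 0.6076 -0.2584  0.096 ] yaw 99.79 tilt [116.  137.7   0. ] gap 2.03 F [ 0.4 -0.5 -4.4] 68.61309673637152 q6 -0.74
shift cm [-0.02  0.03  0.  ] turn [ 0.   -0.   -0.01]
```

View pics/final.png

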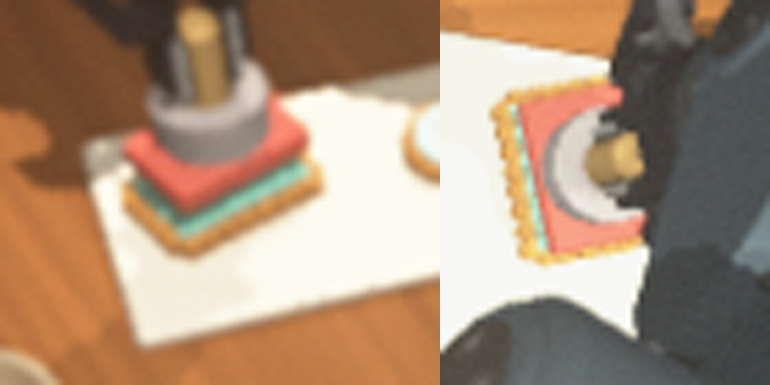

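The stamp hangs level over the cookie with parallel sides. In the scene crop the base's lower corners are near (130,155), (183,210) and (305,150). I'll check the centring within each view.

Run:
```python
from h import *
S=lambda q:np.array(q,float)/5.5-.5+[205,110]
T=lambda q:(np.array(q,float)-[440,0])/5.5-.5+[425,145]
b=plane("scene",S([[130,157],[183,211],[307,152]]),.034)*1000
r=plane("scene",S([[125,200],[185,253],[322,185]]),.016)*1000
print("scene base diag",((b[0]+b[2])/2).round(1),np.hypot(*(b[0]-b[1])[:2]),np.hypot(*(b[2]-b[1])[:2]));print("scene cookie",((r[0]+r[2])/2).round(1),np.hypot(*(r[0]-r[1])[:2]),np.hypot(*(r[2]-r[1])[:2]))
# fine edge measures
t=cams.snapshot("top");X,Y=425,145
big=cv2.resize(t[145:215,425:485],None,fx=8,fy=8,interpolation=cv2.INTER_CUBIC);h,s,v=masks(big)
co=((h<8)|(h>172))&(s>90)&(v>140); mi=(h>65)&(h<95)&(s>40)&(v>90); no=(s>75)
for y in(200,230,260,290):
    g=lambda m:(np.argmax(m[y,40:])+40+.5)/8-.5+X
    yy=(y+.5)/8-.5+Y
    print(y,[plane("top",[[g(m),yy]],z)[0,:2].round(4).tolist() for m,z in((co,.048),(mi,.022),(no,.014))])
```

```text
scene base diag [ 608.5 -259.2   34. ] 50.3699863906909 68.66564273422281
scene cookie [ 611.3 -253.    16. ] 51.61679184617678 77.29649188683749
200 [[0.6201, -0.2256], [0.6229, -0.2302], [0.6238, -0.2213]]
230 [[0.6101, -0.2274], [0.6126, -0.2323], [0.6135, -0.2238]]
260 [[0.6001, -0.2298], [0.6024, -0.2351], [0.6032, -0.226]]
290 [[0.5901, -0.2318], [0.5926, -0.2043], [0.5929, -0.2288]]
```

Run:
```python
from h import *
c=cams.snapshot("scene");X,Y=205,110
big=cv2.resize(c[110:180,205:285],None,fx=8,fy=8,interpolation=cv2.INTER_CUBIC);h,s,v=masks(big)
co=((h<9)|(h>170))&(s>110)&(v>90)
k=blob(co,(310,220),120).astype(float)
low={}
for x,y in k: low[x]=max(low.get(x,0),y)
L=np.array(sorted(low.items()));fx=L[L[:,1].argmax(),0];print("front corner",fx/8+X,L[:,1].max()/8+Y,"x range",L[0,0]/8+X,L[-1,0]/8+X)
a=np.radians(9.8);ux=np.array([np.cos(a),np.sin(a)]);uy=np.array([-ux[1],ux[0]])
tcp=manip.sense()["tcp_pos"][:2]*1000
for nm,m,u,half in(("+x face",(L[:,0]>L[0,0]+12)&(L[:,0]<fx-10),ux,38),("+y face",(L[:,0]>fx+12)&(L[:,0]<L[-1,0]-15),uy,26)):
    P=plane("scene",(L[m]+.5)/8-.5+[X,Y],.0341)[:,:2]*1000
    print(nm,len(P),"scene offset of centre along axis:",(np.median(P@u)-half-tcp@u).round(1),"spread",(P@u).std().round(1), P[0].round(),P[-1].round())
for n,fn,ck in(("top","t.npy",(449,176)),("scene","s.npy",(245,144))):
    i=np.load(fn);x,y=ck
    b=cv2.resize(i[y-25:y+25,x-30:x+30],None,fx=8,fy=8,interpolation=cv2.INTER_CUBIC);hh,ss,vv=masks(b)
    k=blob((hh>60)&(hh<95)&(ss>45)&(vv>100),(240,200),100)
    P=plane(n,(k+.5)/8-.5+[x-30,y-25],.022)[:,:2]*1000
    ext=[(np.percentile(P@w,3),np.percentile(P@w,97)) for w in(ux,uy)]
    print(n,"mint centre minus tcp, along x,y:",[(sum(e)/2-tcp@w).round(1) for e,w in zip(ext,(ux,uy))],[e[1]-e[0] for e in ext], cv2.minAreaRect(P.astype(np.float32)))
```

```text
front corner 238.375 148.375 x range 227.5 260.625
+x face 64 scene offset of centre along axis: -1.7 spread 0.3 [ 646. -274.] [ 640. -235.]
+y face 150 scene offset of centre along axis: -1.2 spread 0.8 [ 635. -227.] [ 577. -240.]
top mint centre minus tcp, along x,y: [np.float64(-1.1), np.float64(0.9)] [np.float64(71.3236046683669), np.float64(48.584108112556066)] ((606.3875122070312, -257.6775207519531), (72.08197021484375, 48.962806701660156), 10.029948234558105)
scene mint centre minus tcp, along x,y: [np.float64(3.5), np.float64(2.5)] [np.float64(70.3886909158731), np.float64(46.227041063587876)] ((610.658935546875, -255.54718017578125), (71.06111907958984, 47.054569244384766), 9.904715538024902)
```

The two views bracket the centre: along the stamp's x they give about +1 and +5 mm, and along its y about -3 and +4 mm. I'll trim +2.5 mm along the long side and let it settle.

carry_out --targets '[[[0, 0.1, 0, 0, 0, 0, 1], [0, 0.2, 0, 0, 0, 0, 1], [0, 0.25, 0, 0, 0, 0, 1], [0, 0.25, 0, 0, 0, 0, 1], [0, 0.25, 0, 0, 0, 0, 1], [0, 0.25, 0, 0, 0, 0, 1], [0, 0.25, 0, 0, 0, 0, 1], [0, 0.25, 0, 0, 0, 0, 1], [0, 0.25, 0, 0, 0, 0, 1], [0, 0.25, 0, 0, 0, 0, 1], [0, 0.25, 0, 0, 0, 0, 1], [0, 0.25, 0, 0, 0, 0, 1]]]'

```text
t: 20.0
tcp_pos: [0.6101, -0.258, 0.096]
tool_rot: [0.644, 0.765, 0.0, 0.0]
force: [-0.3, -0.1, -4.3]
finger_gap: 0.239
gripper_force: 68.6
```

Run:
```python
from h import *
from station import sign_off
go([.6102,-.258,.096],99.8)
print(sign_off())
```

```text
t 20.0 tcp [ 0.6101 -0.258   0.096 ] yaw 99.79 tilt [116.  137.7   0. ] gap 2.04 F [-0.3 -0.1 -4.3] 68.61335246823728 q6 -0.74
shift cm [-0.    0.01  0.  ] turn [ 0.    0.   -0.01]
the job is handed in; nothing more can be done
None
```

Job handed in at 20 s, no verdict returned: the stamp, ring seated, is held still and level about 12 mm above the mint cookie, long sides matched to about 1°; centring is the least certain part, at an estimated 4 mm or less against the 8 mm allowed, because the two cameras disagreed by a few mm.

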